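# Unstack the press parts and put each in its place

### The job

The parts for the hand press have been left in one stack on the photobooth shelf. Take the stack apart one piece at a time from the top down, putting each away and letting go before taking the next: the enamel lid on the developer cup, the brass collar over the upright post, the round anvil upright in its round seat, and the paper carton flat in the metal tray. Tip nothing over and leave the two small brass punches standing where they are.

Things in the scene. Friction and masses are not known exactly. Their poses are not given: they have to be found in the camera images.
- lid_c (a point): Cream enamel lid with an upright dark round handle, top of the stack at the start. Flange 42 mm across and 4 mm thick; handle 16 mm across, 36 mm tall, above it; under the flange a plug 18 mm across and 5 mm deep. The point is on the axis, 22 mm above the underside of the flange (half-way up the handle); handle top is 18 mm higher. z is up along the axis. About 70 g. Grip the handle from above with the fingertips clear of the flange.
- collar_c (a point): Brass collar, a plain tube 50 mm outside, 34 mm hole right through, 40 mm tall, second in the stack, under the lid (whose plug hangs in its hole). The point is at its centre, 20 mm above its underside; z along its axis. About 200 g. Grip the outside, in the upper half.
- anvil_c (a point): Round dark steel anvil, solid cylinder 60 mm across and 40 mm tall, third in the stack, under the collar. The point is at its centre, 20 mm above its underside; z along its axis. About 600 g. Grip it across in the upper half.
- carton_c (a point): Closed flat cardboard paper carton, 120 mm long (its x), 64 mm wide (its y), 40 mm high (its z), bottom of the stack, lying on the shelf with its length within 0.3 rad of world y. The point is at its centre, 20 mm above its underside. About 250 g. Grip it across its width, in the upper half so that the fingers clear the tray's lip.
- cup_mouth (a point): Open cream enamel cup, fixed upright, 40 mm outside and 34 mm inside, 50 mm tall. The point is the centre of its mouth, level with the rim; z up. The lid's flange rests on the rim with its plug in the mouth.
- post: Round wooden base 70 mm across and 8 mm thick with an upright steel post in its middle, 12 mm thick, its rounded top 64 mm above the shelf; fixed. Origin at the centre of the underside, on the shelf; z up along the post. The collar goes over the post and stands on the base.
- seat: Round dark steel seat with a flat floor 8 mm above the shelf and a low rim whose top is 14 mm above the shelf; inside the rim 86 mm across, outside about 100 mm; fixed. Origin at the centre of the underside; z up.
- tray: Shallow rectangular metal tray, 152 mm long (its x) and 96 mm wide (its y) outside, floor 4 mm above the shelf, lip all round 4 mm thick with its top 10 mm above the shelf, inside 144 by 88 mm; fixed, its length within 0.3 rad of world y. Origin at the centre of the underside; z up. The carton lies in it lengthwise.
- punch_a: Small brass eyelet punch standing upright and loose on the left half of the shelf, 22 mm across at the foot, 44 mm tall; origin at the centre of its underside. To be left alone.
- punch_b: The same kind of brass punch, on the right half of the shelf; origin at the centre of its underside. To be left alone.
Things that resemble listed ones, but are neither listed nor needed, are in the scene too. Several things have the shape of the post; the one meant has the colours described above. Leave any purple look-alike of the part that bears anvil_c alone.

How it is judged:
On the way, in this order (a step that is already met when the one before it is completed fails the run):
1. the lid sits level on the cup, let go (horizontal distance between lid_c and cup_mouth below 0.012 m and z of lid_c in the frame of cup_mouth between 0.016 and 0.026 m and angle between lid_c's own z axis and vertical below 0.12 rad and contact force between lid and the fingers below 0.3 N), for 0.2 s.
2. then the collar stands on the base round the post, let go (horizontal distance between collar_c and post below 0.014 m and z of collar_c in the frame of post between 0.022 and 0.034 m and angle between collar_c's own z axis and vertical below 0.12 rad and contact force between collar and the fingers below 0.3 N), for 0.2 s.
3. then the anvil stands in its round seat, let go (horizontal distance between anvil_c and seat below 0.015 m and z of anvil_c in the frame of seat between 0.022 and 0.032 m and angle between anvil_c's own z axis and vertical below 0.08 rad and contact force between anvil and the fingers below 0.3 N), for 0.2 s.
4. then the carton lies flat in the tray, let go (x of carton_c in the frame of tray between -0.016 and 0.016 m and y of carton_c in the frame of tray between -0.016 and 0.016 m and z of carton_c in the frame of tray between 0.019 and 0.028 m and angle between carton_c's own z axis and vertical below 0.06 rad and contact force between carton and the fingers below 0.3 N), for 0.2 s.
At the end, for the whole second after the job is handed in: Lid level on the cup's rim (12 mm from its axis at most), collar standing on the base round the post (14 mm), anvil upright on the seat's floor (15 mm), carton flat on the tray's floor (16 mm each way), all let go and at rest; both punches upright within 20 mm of their start (horizontal distance between lid_c and cup_mouth below 0.012 m and z of lid_c in the frame of cup_mouth between 0.016 and 0.026 m and angle between each of lid_c, collar_c's own z axis and vertical below 0.12 rad and horizontal distance between collar_c and post below 0.014 m and z of collar_c in the frame of post between 0.022 and 0.034 m and horizontal distance between anvil_c and seat below 0.015 m and z of anvil_c in the frame of seat between 0.022 and 0.032 m and angle between anvil_c's own z axis and vertical below 0.08 rad and x of carton_c in the frame of tray between -0.016 and 0.016 m and y of carton_c in the frame of tray between -0.016 and 0.016 m and z of carton_c in the frame of tray between 0.019 and 0.028 m and angle between carton_c's own z axis and vertical below 0.06 rad and linear speed of each of lid, collar, anvil, carton below 0.02 m/s and distance of each of punch_a, punch_b from where it was at the start of the episode below 0.02 m and angle between each of punch_a, punch_b's own z axis and vertical below 0.2 rad); the robot touches nothing.
It fails at once if the lid is tipped over (angle between lid_c's own z axis and vertical above 0.7 rad).
It fails at once if the collar is tipped over (angle between collar_c's own z axis and vertical above 0.7 rad).
It fails at once if the anvil is tipped over (angle between anvil_c's own z axis and vertical above 0.7 rad).
It fails at once if the carton is tipped over (angle between carton_c's own z axis and vertical above 0.7 rad).
It fails at once if a punch is tipped over (angle between any of punch_a, punch_b's own z axis and vertical above 0.7 rad).
It also fails if it takes over 120 s, if anything falls off the work surface, if the arm or the gripper's body presses on something with over 40 N, if the wrist force passes 120 N, or if a joint passes its speed limit or range.

### The arm

A 7-joint arm with a two-finger parallel gripper is mounted at the origin on the work surface. World frame = base frame: x ahead of the robot, y to its left, z up, the work surface at z = 0. Lengths are in m, angles in rad, forces in N, time in s.
With the tool pointing down it reaches from about 0.35 to 0.9 m from the base axis. Payload 8.1 kg.
Tool frame: the origin (TCP) lies between the finger pads; the fingertips stand 17 mm ahead of it and the grasp point (between the pads) lies 2 mm behind it; z points along the fingers, y is the direction in which the jaws open and shut (so a half turn about z gives the same grasp; the last joint's range is limited). The gripper opens to 92 mm and grips with 3 to 60 N. Pads are 19 mm wide; open, the fingers measure 130 mm over their backs; the gripper's body (75 mm by 190 mm) begins 47 mm behind the grasp point.
Start: joints at [-1.215, 0.434, 0.025, 1.573, -0.012, 1.134, -0.075], TCP at [0.277, 0.56, 0.244] pointing down, gripper open.
Joint ranges: [-2.62, 2.62], [-0.44, 2.09], [-1.27, 1.32], [0.08, 2.57], [-1.32, 4.46], [0.12, 2], [-2.74, 2.74]. Speed limits (rad/s): [2.22, 2.22, 3.01, 3.01, 3.14, 3.14, 3.14].

### API

Orientations are given as a rotation vector (axis times angle).
In Python, from cell import arm gives the robot as it stands. The module is installed in compiled form; this text tells all that it offers.
- The arm moves only by the shell command python3 -m crank 'ROWS' [FORCE]. ROWS is JSON, a list of rows, each a list of 5 numbers: the opening, from 0 (shut) to 1 (fully open), then the shift along the world's x, y, z normalised to -1 to 1, where 1 is 40 cm, then the turn about the world's z normalised to -1 to 1, where 1 is 60 degrees. In form: [[fingers, tx, ty, tz, twist], ...]. A call has exactly 8 rows; each row shifts and turns the commanded pose from where the row before left it; what a row does not reach is not made up. A row lasts 1/12 s, in which the tool goes at most 41.7 mm and 7.16 degrees, less where a joint would pass 70% of its speed; a pose out of reach is approached as far as the arm can. A call with a number of a shift or a turn outside -1 to 1 is refused whole. A call with a gripper value outside its range is refused whole. The fingers move at their own pace and stop on an object; FORCE is the grip in N (left out, the last holds). Time passes only in rows, so rows that do not move let the fingers close, or fill a call up. It gives the time, the measured TCP pose, the force and the opening at its end, in the units of the state.
- arm.observe(): the state, without advancing time (a new reading comes with each control period).
- arm.get_image(name): name is "scene" or "top" or "wrist"; returns the picture (480x640x3 uint8, red, green, blue); there is no depth.
- arm.get_calibration(name): a dict with "intrinsics" (3x3 intrinsics, pixels), "distortion" ([k1, k2, p1, p2, k3] as OpenCV has them; the pictures are not rectified), "extrinsics" (4x4, takes a point from camera to world coordinates). Camera axes: x right, y down, z forward; pixel columns grow to the right and rows downward; lengths in m; the calibration is good to about 2 mm. A picture is of the moment at which its call begins: read the wrist's pose just before it. get_calibration takes no time and is no camera call; for the wrist camera it gives the pose at the moment of the call.
- arm.sign_off(): hands the job in, once; it reports no verdict.
The state is a dict: "clock": time; "joints": joint angles; "dq": joint speeds; "joint_efforts": joint torques, N m; "position": TCP position; "ee_rot": TCP orientation; "force": force on the tool from outside, world axes, zero at the start; "ft_torque": the same for the moment, N m; "width": opening from 0.0 (shut) to 1.0 (fully open).
Only numpy, scipy, OpenCV 4.12 (cv2) and the standard library are available. Lean on these libraries where they do the work, as an engineer would, in place of code of your own. Each camera call takes 0.05 s, during which the arm holds its last target.

## Working session

There is one attempt and no reset: what is moved stays moved. The work goes in short steps, Python scripts to look and compute and a shell command to move; the robot and the scene stay as the last step left them, time stands still between calls to the robot, and variables do not carry over. Pictures are saved under pics/ and viewed, and the job is handed in when it is done.

```bash
mkdir -p pics
cat > h.py <<'E'
import numpy as np, cv2, json
from cell import arm
def snap(name,fn):
    c=arm.get_calibration(name); im=arm.get_image(name)
    cv2.imwrite('pics/%s.png'%fn,cv2.cvtColor(im,cv2.COLOR_RGB2BGR))
    np.savez('pics/%s.npz'%fn,im=im,K=c['intrinsics'],D=c['distortion'],E=c['extrinsics'])
    return im,c
def load(fn):
    d=np.load('pics/%s.npz'%fn); return d['im'],dict(intrinsics=d['K'],distortion=d['D'],extrinsics=d['E'])
def ray(c,uv,z):
    p=cv2.undistortPoints(np.array([[uv]],float),np.array(c['intrinsics'],float),np.array(c['distortion'],float))[0,0]
    E=np.array(c['extrinsics']); d=E[:3,:3]@np.array([p[0],p[1],1]); o=E[:3,3]
    return o+d*(z-o[2])/d[2]
def proj(c,P):
    E=np.linalg.inv(np.array(c['extrinsics'])); r=cv2.Rodrigues(E[:3,:3])[0]
    return cv2.projectPoints(np.array(P,float).reshape(-1,1,3),r,E[:3,3],np.array(c['intrinsics'],float),np.array(c['distortion'],float))[0][:,0]
E
python3 - <<'E'
from h import *
np.set_printoptions(precision=4,suppress=True)
for n in ['scene','top','wrist']:
    im,c=snap(n,n+'0'); print(n,np.array(c['extrinsics']),np.array(c['intrinsics']),c['distortion'])
print(arm.observe())
E
```

```text
scene [[-0.2932  0.4947 -0.8181  1.3196]
 [ 0.956   0.14   -0.2579  0.2505]
 [-0.013  -0.8577 -0.5139  0.6189]
 [ 0.      0.      0.      1.    ]] [[592.7668   0.     328.5065]
 [  0.     592.7668 232.323 ]
 [  0.       0.       1.    ]] [-0.1305  0.      0.      0.      0.    ]
top [[ 0.0164 -0.9871  0.1593  0.3916]
 [-0.9999 -0.0159  0.0047 -0.0184]
 [-0.0021 -0.1594 -0.9872  1.0899]
 [ 0.      0.      0.      1.    ]] [[613.7338   0.     315.1129]
 [  0.     613.7338 233.4139]
 [  0.       0.       1.    ]] [0.0389 0.     0.     0.     0.    ]
wrist [[ 0.4434  0.8675  0.2256  0.2154]
 [ 0.8963 -0.4286 -0.1134  0.5905]
 [-0.0017  0.2525 -0.9676  0.3846]
 [ 0.      0.      0.      1.    ]] [[358.2647   0.     321.1074]
 [  0.     358.2647 233.216 ]
 [  0.       0.       1.    ]] [0.0103 0.     0.     0.     0.    ]
{'clock': 0.15, 'joints': array([-1.2146,  0.4351,  0.025 ,  1.5738, -0.0116,  1.134 , -0.0751]), 'dq': array([-0.002 , -0.0023,  0.0002, -0.0012, -0.0003, -0.0001,  0.0019]), 'joint_efforts': array([  0.0022, -66.8264,   0.9861, -31.4694,  -0.0605,   0.0393,
         0.0001]), 'position': array([0.2767, 0.5601, 0.2431]), 'ee_rot': array([-0.7144, -3.0591,  0.0018]), 'force': array([-0.2292, -0.1421, -0.4386]), 'ft_torque': array([-0.0249,  0.0185,  0.0232]), 'width': 0.9969176647055382}
```

View pics/top0.png

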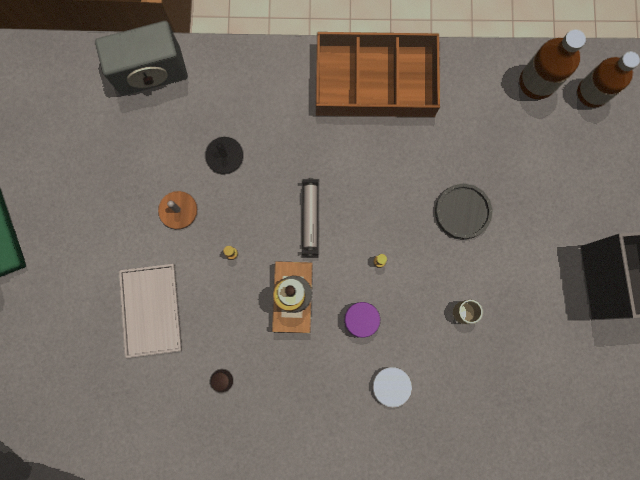

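View pics/scene0.png

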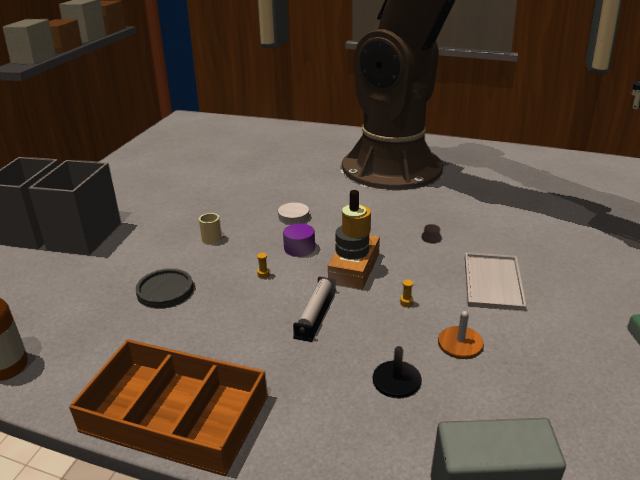

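View pics/wrist0.png

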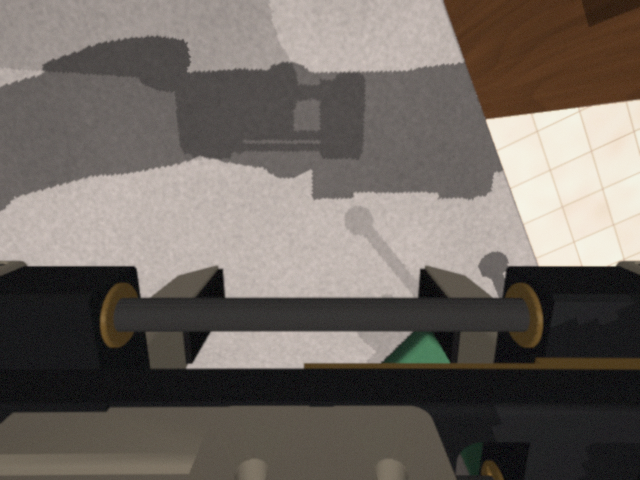

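Top view: the stack is at (292,297), the cup at (468,312), and the seat at (463,212). The tray is at (150,310) and the punches at (230,253) and (380,261). For the post there are two candidates: the wooden base with a steel post at (178,210) and an all-black one at (224,155). The wooden one fits the description. The purple drum at (362,320) is the anvil's look-alike, so I'll leave it alone. Next I'll confirm all this in enlarged crops.

Run:
```python
from h import *
im,c=load('top0'); im=cv2.cvtColor(im,cv2.COLOR_RGB2BGR)
def cr(u,v,w=40): return cv2.resize(im[v-w:v+w,u-w:u+w],(260,260),interpolation=cv2.INTER_CUBIC)
r1=np.hstack([cr(292,297),cr(178,210),cr(224,155)])
r2=np.hstack([cr(463,212),cr(468,312),cr(150,310,55)])
cv2.imwrite('pics/crops.png',np.vstack([r1,r2]))
im,c=load('scene0'); im=cv2.cvtColor(im,cv2.COLOR_RGB2BGR)
cv2.imwrite('pics/crops2.png',cv2.resize(im[180:300,280:440],(800,600),interpolation=cv2.INTER_CUBIC))
```

```text
(no output)
```

View pics/crops.png

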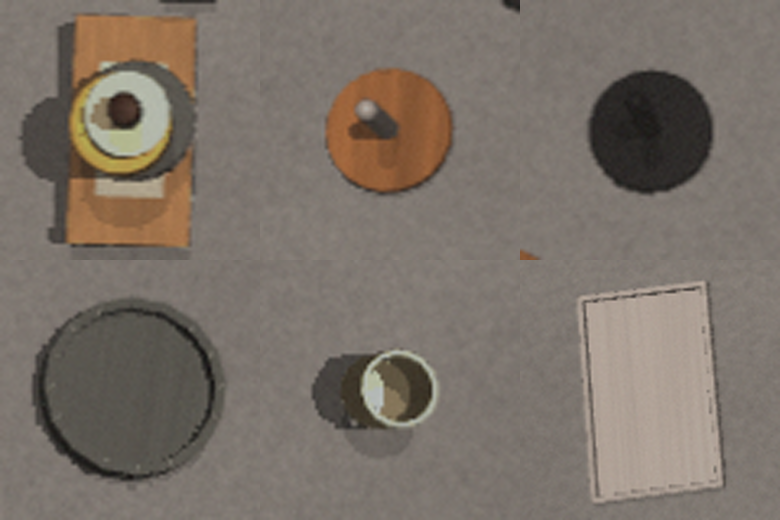

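View pics/crops2.png

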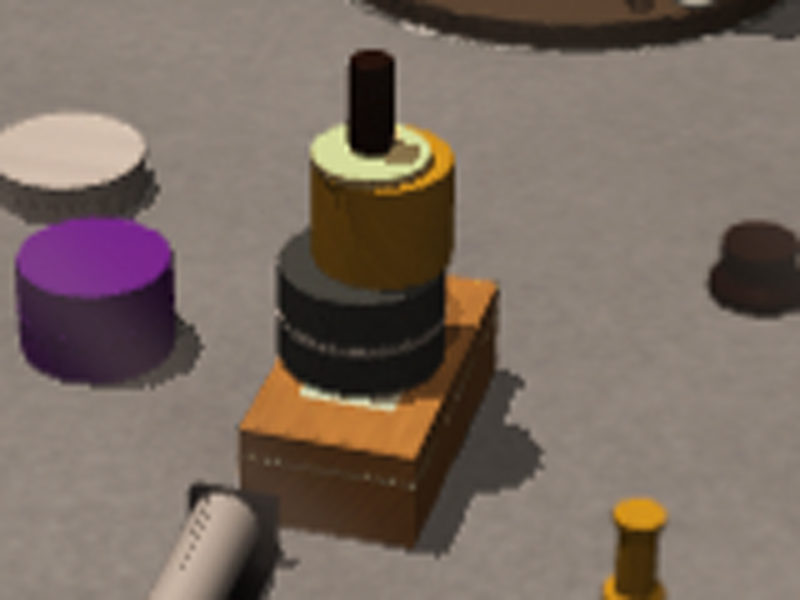

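```bash
cat > meas.py <<'E'
from h import *
np.set_printoptions(precision=4,suppress=True)
im,c=load('top0'); hsv=cv2.cvtColor(im,cv2.COLOR_RGB2HSV)
def blob(box,lo,hi,name):
    u0,v0,u1,v1=box
    m=cv2.inRange(hsv[v0:v1,u0:u1],np.array(lo),np.array(hi))
    cs,_=cv2.findContours(m,cv2.RETR_EXTERNAL,cv2.CHAIN_APPROX_NONE)
    k=max(cs,key=cv2.contourArea)+np.array([[u0,v0]])
    h=cv2.convexHull(k)
    e=cv2.fitEllipse(h) if len(h)>4 else None
    print(name,'bbox',cv2.boundingRect(k),'circ',cv2.minEnclosingCircle(k),'ell',e)
    return k,e
k,e=blob((150,185,205,240),(5,100,60),(20,255,255),'postbase'); print(ray(c,cv2.minEnclosingCircle(k)[0],0.008)); print(ray(c,(172.7,203.5),0.062))
k,e=blob((425,175,500,250),(0,0,0),(180,255,80),'seat'); print(ray(c,e[0],0.012))
k,e=blob((100,255,200,365),(0,15,130),(20,80,255),'tray')
r=cv2.minAreaRect(k);print(r); P=[ray(c,p,0.01)[:2] for p in cv2.boxPoints(r)]; P=np.array(P); print(P,P.mean(0),np.linalg.norm(np.diff(P,axis=0),axis=1),np.diff(P,axis=0))
k,e=blob((455,290,490,335),(20,20,110),(60,255,255),'cup'); print(ray(c,cv2.minEnclosingCircle(k)[0],0.05))
k,e=blob((220,240,245,265),(15,120,80),(35,255,255),'pa'); print(ray(c,e[0],0.04))
k,e=blob((370,250,395,275),(15,120,80),(35,255,255),'pb'); print(ray(c,e[0],0.04))
for n,p,z in [('handle',(290.2,290.2),.16),('flange',(291.1,291.8),.124),('collar',(289.5,294.5),.12)]: print(n,ray(c,p,z))
# scene handle top: crop 5x from (280,180): (372,60)
im2,c2=load('scene0')
print('scene handle',ray(c2,(280+371/5,180+58/5),.16))
for n in [('cup',(210,219),.05)]: print(n,ray(c2,n[1],n[2]))
E
python3 meas.py
```

```text
postbase bbox (158, 191, 39, 38) circ ((177.38095092773438, 209.8095245361328), 19.504446029663086) ell ((177.30531311035156, 209.671875), (37.36045837402344, 38.95945358276367), 67.65876770019531)
[0.6051 0.2345 0.008 ]
[0.6052 0.2304 0.062 ]
seat bbox (433, 188, 43, 52) circ ((459.2105407714844, 213.2105255126953), 28.01201057434082) ell ((460.91302490234375, 212.18991088867188), (53.99006652832031, 57.487735748291016), 106.02522277832031)
[ 0.608  -0.2727  0.012 ]
tray bbox (112, 255, 69, 103) circ ((148.5, 305.0), 57.06365966796875) ell ((149.58767700195312, 301.9302673339844), (79.10425567626953, 133.3439178466797), 177.8928680419922)
((145.89306640625, 305.09368896484375), (102.29900360107422, 64.60289001464844), 87.45519256591797)
[[0.5207 0.3459]
 [0.5275 0.2327]
 [0.3504 0.2152]
 [0.3442 0.3254]] [0.4357 0.2798] [0.1134 0.178  0.1103] [[ 0.0069 -0.1132]
 [-0.1771 -0.0175]
 [-0.0062  0.1102]]
cup bbox (460, 299, 24, 25) circ ((471.29010009765625, 311.0947570800781), 12.309741973876953) ell ((470.83306884765625, 311.15838623046875), (23.353649139404297, 24.723695755004883), 149.87120056152344)
[ 0.4317 -0.2773  0.05  ]
pa bbox (223, 246, 15, 13) circ ((229.92857360839844, 252.07142639160156), 7.231690883636475) ell ((230.02114868164062, 252.15087890625), (11.74740219116211, 14.70669937133789), 127.3357925415039)
[0.5259 0.1327 0.04  ]
pb bbox (374, 254, 12, 13) circ ((380.0, 260.0), 6.708303928375244) ell ((379.7220153808594, 260.167236328125), (11.277342796325684, 13.493179321289062), 30.017898559570312)
[ 0.5162 -0.1252  0.04  ]
handle [0.4541 0.0223 0.16  ]
flange [0.454  0.0224 0.124 ]
collar [0.45  0.025 0.12 ]
scene handle [0.4484 0.0228 0.16  ]
('cup', (210, 219), 0.05) [ 0.4288 -0.2736  0.05  ]
```

```bash
python3 - <<'E'
from h import *
np.set_printoptions(precision=4,suppress=True)
im,c=load('top0')
print('post top',ray(c,(170.6,203.5),.063),'seat',ray(c,(462.7,211.6),.012))
P=np.array([ray(c,p,.01)[:2] for p in [(120,270.7),(174.1,264.3),(180.5,350.6),(125.9,357.4)]]);print(P,P.mean(0))
for a,b in [(0,3),(1,2),(0,1),(3,2)]:
    d=P[a]-P[b]; print(np.linalg.norm(d),np.degrees(np.arctan2(d[1],d[0])))
# carton corners from crop (scale 3.25, origin 252,257): 
Q=np.array([ray(c,(252+x/3.25,257+y/3.25),.04)[:2] for x,y in [(76,15),(197,17),(190,247),(67,244)]]);print(Q,Q.mean(0))
for a,b in [(0,3),(1,2),(0,1),(3,2)]:
    d=Q[a]-Q[b]; print(np.linalg.norm(d),np.degrees(np.arctan2(d[1],d[0])))
E
python3 -m crank '[[1,0.027,-0.084,0,0.055],[1,0.027,-0.084,0,0.055],[1,0.027,-0.084,0,0.055],[1,0.027,-0.084,0,0.055],[1,0.027,-0.084,0,0.055],[1,0.027,-0.084,0,0.055],[1,0.027,-0.084,0,0.055],[1,0.027,-0.084,0,0.055]]' 20
```

```text
post top [0.605  0.2338 0.063 ] seat [ 0.6092 -0.2759  0.012 ]
[[0.4939 0.3289]
 [0.5066 0.2347]
 [0.3574 0.2155]
 [0.3448 0.3083]] [0.4257 0.2718]
0.1504759892224615 7.84470751504538
0.1504081921206704 7.346615872895653
0.09499919715178524 97.70496694024462
0.09369151524151521 97.74795266936788
[[ 0.5108  0.0541]
 [ 0.5107 -0.0099]
 [ 0.3907 -0.0083]
 [ 0.3912  0.0555]] [0.4509 0.0228]
0.11954106201297235 -0.6768615859274887
0.1200230197645263 -0.7535710782785356
0.0640415134639799 89.96919324986183
0.06387720334251011 89.53863788253707
clock: 0.82
position: [0.3633, 0.2897, 0.2436]
ee_rot: [0.007, -3.141, 0.0]
force: [0.2, 0.3, -0.1]
width: 1.0
```

```bash
python3 -m crank '[[1,0.027,-0.084,0,0],[1,0.027,-0.084,0,0],[1,0.027,-0.084,0,0],[1,0.027,-0.084,0,0],[1,0.027,-0.084,0,0],[1,0.027,-0.084,0,0],[1,0.027,-0.084,0,0],[1,0,0,0,0]]'
python3 - <<'E'
from h import *
snap('wrist','w1');print(arm.observe()['position'],arm.observe()['ee_rot'])
E
```

```text
clock: 1.48
position: [0.4402, 0.0496, 0.2439]
ee_rot: [0.01, 3.141, -0.004]
force: [-1.5, -1.2, -0.5]
width: 0.998
[0.43940885 0.0528551  0.24378327] [ 7.26824212e-03  3.14127737e+00 -1.36961784e-03]
```

View pics/w1.png

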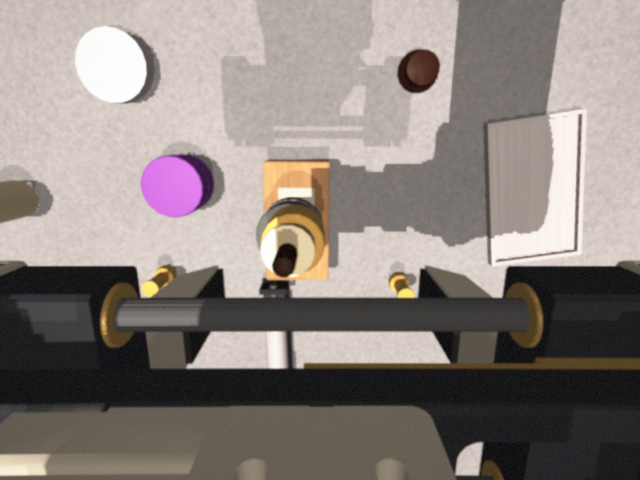

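Run:
```python
from h import *
np.set_printoptions(precision=4,suppress=True)
im,c=load('w1'); b=cv2.cvtColor(im,cv2.COLOR_RGB2BGR)
cv2.imwrite('pics/w1c.png',cv2.resize(b[150:290,230:390],None,fx=5,fy=4.2,interpolation=cv2.INTER_CUBIC)[:600])
for p in [(.454,.0223,.16),(.454,.0223,.124),(.45,.025,.12),(.45,.025,.16)]: print(proj(c,p))
```

```text
[[280.1043 267.2613]]
[[285.4512 250.9993]]
[[289.2942 244.4724]]
[[283.954  261.5559]]
```

View pics/w1c.png

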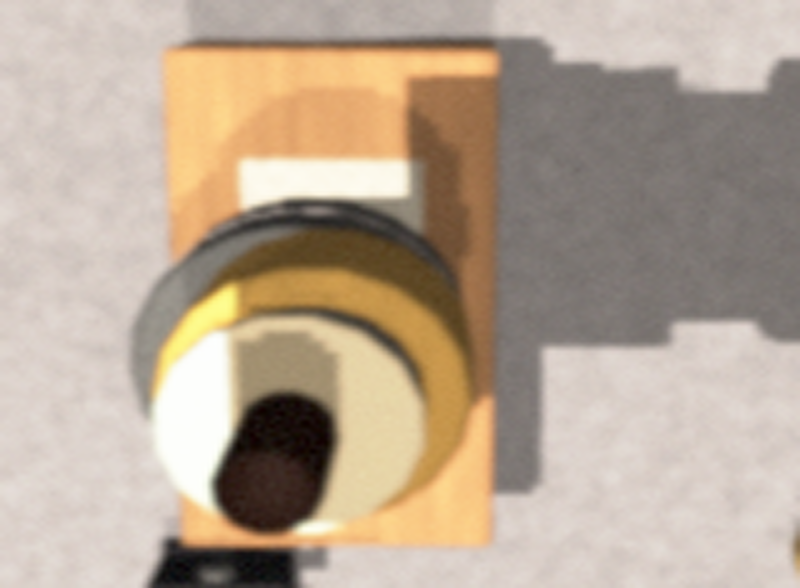

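The wrist view agrees with the top view: handle top at about (284,267), which gives a lid axis near (0.454, 0.024). Moving over it and down.

```bash
python3 -m crank '[[1,0.02,-0.04,0,0],[1,0.019,-0.04,0,0],[1,0,0,0,0],[1,0,0,-0.05,0],[1,0,0,-0.05,0],[1,0,0,0,0],[1,0,0,0,0],[1,0,0,0,0]]'
python3 - <<'E'
from h import *
snap('wrist','w2');print(arm.observe()['position'],arm.observe()['ee_rot'])
E
```

```text
clock: 2.2
position: [0.4546, 0.0252, 0.2044]
ee_rot: [-0.004, 3.141, 0.0]
force: [-0.3, -0.3, -0.4]
width: 1.001
[0.45489439 0.02500137 0.20471326] [-4.10797287e-03  3.14041899e+00  7.09092641e-04]
```

View pics/w2.png

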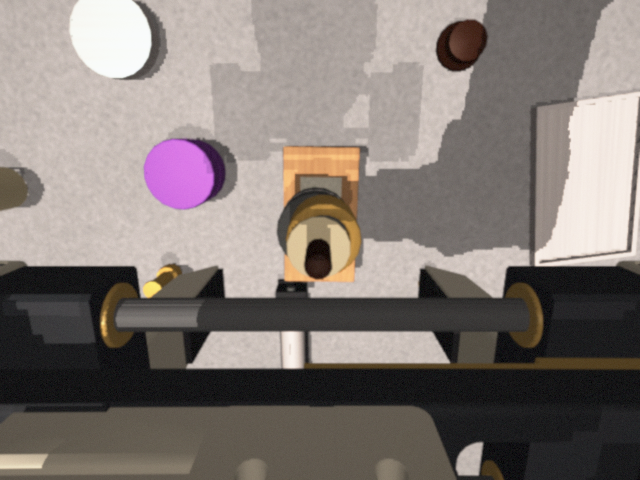

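Handle top at (318,265), centred between the fingers at column 321. Descending and gripping.

```bash
python3 -m crank '[[1,0,0,-0.05,0],[1,0,0,-0.05,0],[1,0,0,-0.046,0],[1,0,0,0,0],[1,0,0,0,0],[0,0,0,0,0],[0,0,0,0,0],[0,0,0,0,0]]' 15
python3 -m crank '[[0,0,0,0,0],[0,0,0,0,0],[0,0,0,0,0],[0,0,0,0,0],[0,0,0,0,0],[0,0,0,0,0],[0,0,0,0,0],[0,0,0,0,0]]' 15
```

```text
clock: 2.92
position: [0.4552, 0.0246, 0.1465]
ee_rot: [-0.003, 3.14, 0.001]
force: [0.3, 0.8, 0.4]
width: 0.831
clock: 3.58
position: [0.4544, 0.0243, 0.1453]
ee_rot: [0.003, -3.142, -0.0]
force: [-0.1, 0.2, -0.8]
width: 0.25
```

```bash
python3 -m crank '[[0,0,0,0,0],[0,0,0,0,0],[0,0,0,0,0],[0,0,0,0.01,0],[0,0,0,0.02,0],[0,0,0,0.03,0],[0,0,0,0.03,0],[0,0,0,0,0]]' 15
python3 - <<'E'
from h import *
snap('scene','s3');print(arm.observe()['position'],arm.observe()['width'])
im=cv2.imread('pics/s3.png'); cv2.imwrite('pics/s3c.png',cv2.resize(im[140:300,280:440],(600,600)))
E
```

```text
clock: 4.25
position: [0.4557, 0.0244, 0.1837]
ee_rot: [-0.003, 3.138, 0.001]
force: [1.2, -0.0, -0.7]
width: 0.171
[0.45529876 0.02449743 0.18263101] 0.1665444605780669
```

View pics/s3c.png

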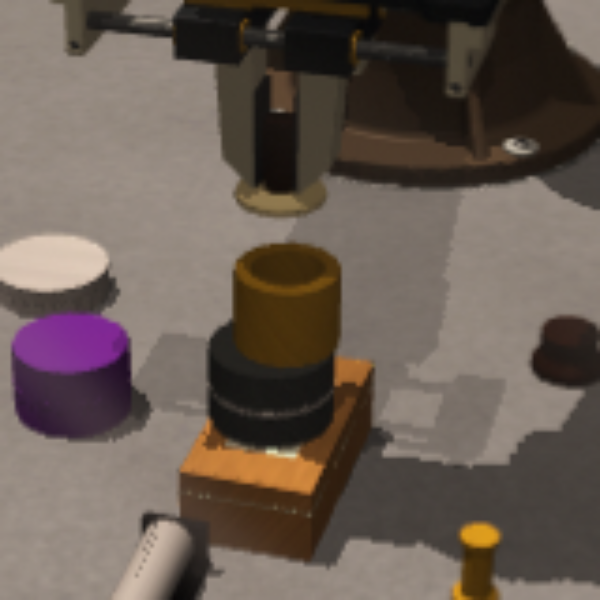

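```bash
python3 -m crank '[[0,-0.004,-0.04,0,0],[0,-0.008,-0.08,0,0],[0,-0.008,-0.09,0,0],[0,-0.008,-0.09,0,0],[0,-0.008,-0.09,0,0],[0,-0.008,-0.09,0,0],[0,-0.008,-0.09,0,0],[0,-0.008,-0.09,0,0]]'
python3 -m crank '[[0,-0.002,-0.06,0,0],[0,0,-0.03,0,0],[0,0,0,0,0],[0,0,0,0,0],[0,0,0,0,0],[0,0,0,0,0],[0,0,0,0,0],[0,0,0,0,0]]'
python3 - <<'E'
from h import *
snap('wrist','w4');snap('scene','s4');snap('top','t4');print(arm.observe()['position'],arm.observe()['width'])
im=cv2.imread('pics/s4.png'); im2=cv2.imread('pics/t4.png'); cv2.imwrite('pics/s4c.png',np.hstack([cv2.resize(im[130:270,140:280],(400,400)),cv2.resize(im2[240:380,400:540],(400,400))]))
E
```

```text
clock: 4.97
position: [0.4297, -0.2412, 0.1809]
ee_rot: [0.003, -3.141, -0.0]
force: [1.1, 0.2, -0.2]
width: 0.17
clock: 5.63
position: [0.4299, -0.2747, 0.1814]
ee_rot: [-0.005, 3.141, 0.001]
force: [0.1, -0.2, -0.7]
width: 0.17
[ 0.4297491  -0.27524107  0.1814041 ] 0.1687758324032503
```

View pics/w4.png

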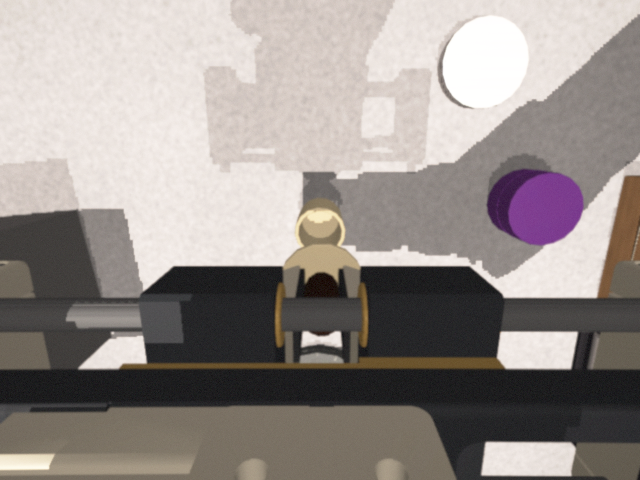

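View pics/s4c.png

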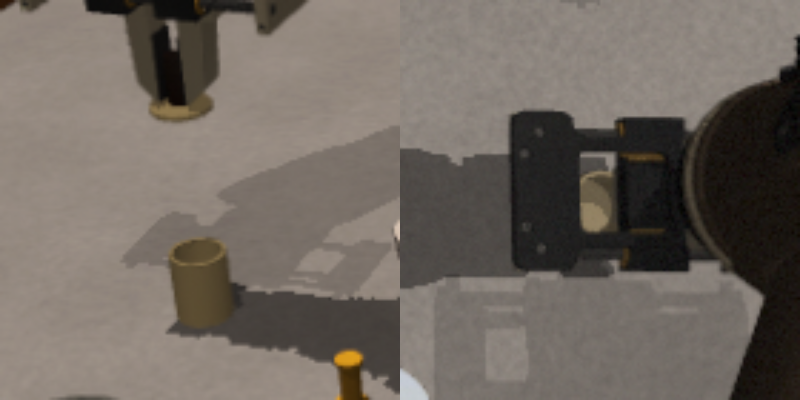

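Run:
```python
from h import *
im,c=load('w4');print(ray(c,(320,231),.05)); print(proj(c,(.43,-.2755,.05)))
print('flange cols 283-361 at z.153: ', ray(c,(321.5,262),.153))
```

```text
[ 0.43088692 -0.27521286  0.05      ]
[[319.63675386 229.90420517]]
flange cols 283-361 at z.153:  [ 0.4207193  -0.27416419  0.153     ]
```

```bash
python3 -m crank '[[0,0.002,0,-0.05,0],[0,0,0,-0.06,0],[0,0,0,-0.06,0],[0,0,0,-0.05,0],[0,0,0,-0.025,0],[0,0,0,-0.01,0],[0,0,0,-0.005,0],[0,0,0,0,0]]'
python3 -m crank '[[0,0,0,-0.003,0],[0,0,0,-0.002,0],[0,0,0,0,0],[0,0,0,0,0],[0,0,0,0,0],[0,0,0,0,0],[0,0,0,0,0],[0,0,0,0,0]]'
```

```text
clock: 6.45
position: [0.4308, -0.2759, 0.0778]
ee_rot: [-0.003, 3.141, -0.0]
force: [-0.0, -0.3, -0.3]
width: 0.165
clock: 7.12
position: [0.4304, -0.2756, 0.0754]
ee_rot: [-0.003, 3.142, 0.0]
force: [0.3, -0.4, -0.6]
width: 0.167
```

```bash
python3 -m crank '[[0,0,0,-0.002,0],[0,0,0,-0.002,0],[0,0,0,0,0],[0,0,0,0,0],[0,0,0,0,0],[0,0,0,0,0],[0,0,0,0,0],[0,0,0,0,0]]'
python3 - <<'E'
from h import *
snap('scene','s5')
im=cv2.imread('pics/s5.png'); cv2.imwrite('pics/s5c.png',cv2.resize(im[150:270,140:260],(600,600)))
E
```

```text
clock: 7.78
position: [0.4307, -0.2757, 0.0748]
ee_rot: [-0.003, 3.141, 0.0]
force: [-3.4, 2.1, 17.6]
width: 0.173
```

View pics/s5c.png

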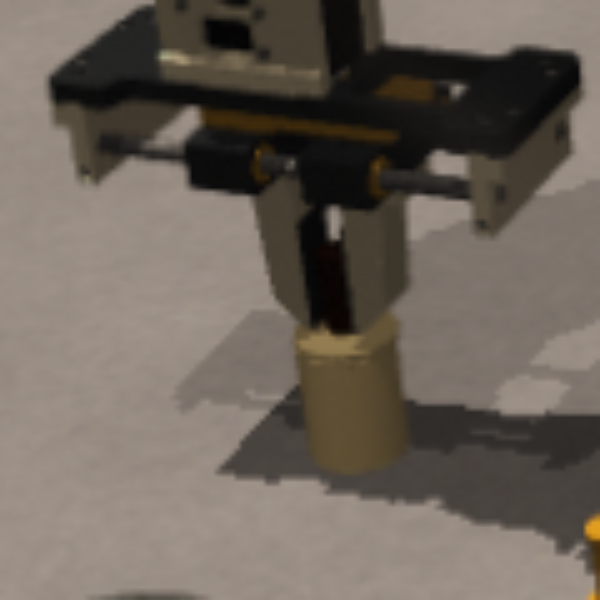

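The lid is seated, with 17 N of contact. Relieving slightly and opening, then going straight up.

```bash
python3 -m crank '[[0,0,0,0.002,0],[0,0,0,0,0],[0.5,0,0,0,0],[0.5,0,0,0,0],[0.6,0,0,0,0],[0.6,0,0,0,0],[0.6,0,0,0,0],[0.6,0,0,0,0]]'
python3 -m crank '[[0.6,0,0,0,0],[0.6,0,0,0.01,0],[0.6,0,0,0.03,0],[0.6,0,0,0.06,0],[1,0,0,0.08,0],[1,0,0,0.09,0],[1,0,0,0,0],[1,0,0,0,0]]'
python3 - <<'E'
from h import *
snap('scene','s6');snap('top','t6');snap('wrist','w6')
im=cv2.imread('pics/s6.png'); im2=cv2.imread('pics/w6.png'); cv2.imwrite('pics/s6c.png',np.hstack([cv2.resize(im[150:270,140:260],(400,400)),cv2.resize(im2[150:310,240:400],(400,400))]))
E
```

```text
clock: 8.5
position: [0.4304, -0.2756, 0.0744]
ee_rot: [0.003, -3.141, -0.0]
force: [0.2, -0.2, 0.3]
width: 0.555
clock: 9.17
position: [0.4316, -0.2763, 0.1847]
ee_rot: [-0.003, 3.137, -0.002]
force: [-0.8, -0.3, -0.5]
width: 0.837
```

View pics/s6c.png

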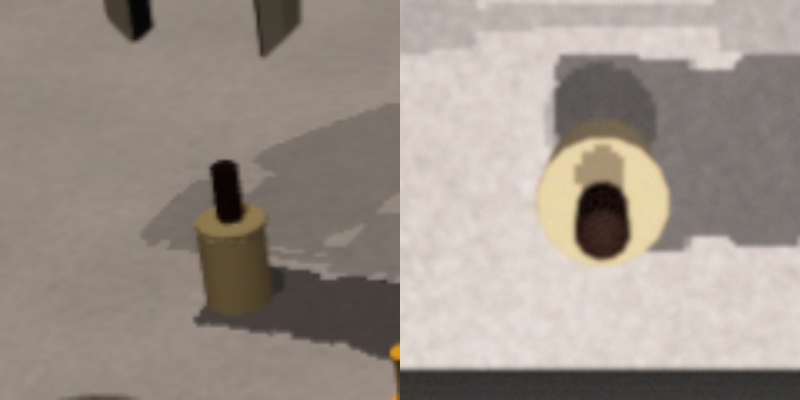

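The lid sits level on the cup. Now I'll measure the collar from the new top view.

Run:
```python
from h import *
im=cv2.imread('pics/t6.png'); cv2.imwrite('pics/t6c.png',cv2.resize(im[250:345,245:340],(760,570*1),interpolation=cv2.INTER_CUBIC) if 0 else cv2.resize(im[250:345,245:340],(570,570),interpolation=cv2.INTER_CUBIC))
```

```text
(no output)
```

View pics/t6c.png

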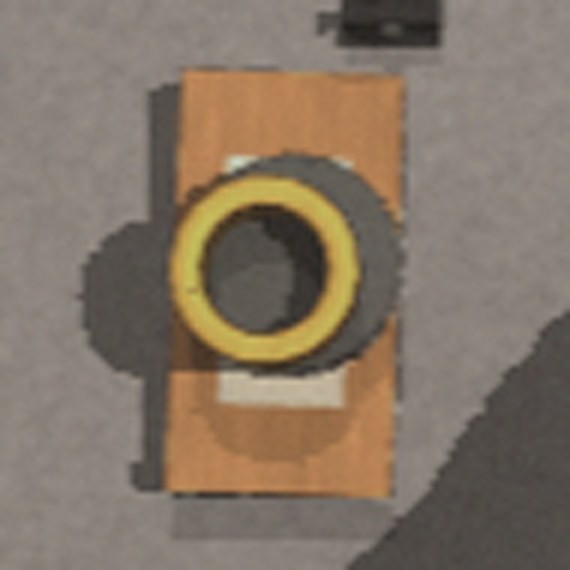

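```bash
python3 - <<'E'
from h import *
im,c=load('t6');print(ray(c,(289.1,294.8),.12),ray(c,(293.3,294),.08))
E
python3 -m crank '[[1,0.005,0.05,0,0],[1,0.006,0.09,0,0],[1,0.006,0.1,0,0],[1,0.006,0.1,0,0],[1,0.006,0.1,0,0],[1,0.006,0.1,0,0],[1,0.006,0.1,0,0],[1,0.005,0.075,0,0]]'
python3 -m crank '[[1,0,0.04,0,0],[1,0,0,0,0],[1,0,0,0,0],[1,0,0,0,0],[1,0,0,0,0],[1,0,0,0,0],[1,0,0,0,0],[1,0,0,0,0]]'
python3 - <<'E'
from h import *
im,c=snap('wrist','w7');print(arm.observe()['position']);print(proj(c,[(.4495,.0255,.12),(.4745,.0255,.12),(.4495,.0505,.12)]))
E
```

```text
[0.44951699 0.02557284 0.12      ] [0.45332309 0.02053085 0.08      ]
clock: 9.98
position: [0.4477, 0.0137, 0.1815]
ee_rot: [0.006, -3.139, -0.0]
force: [0.1, -0.1, -0.9]
width: 1.001
clock: 10.65
position: [0.4488, 0.0257, 0.1825]
ee_rot: [-0.001, 3.142, -0.0]
force: [-0.3, 0.4, -0.4]
width: 1.003
[0.44884457 0.02588134 0.18257064]
[[320.19658631 258.75166634]
 [320.21731006 297.23041508]
 [361.8899677  258.76666459]]
```

View pics/w7.png

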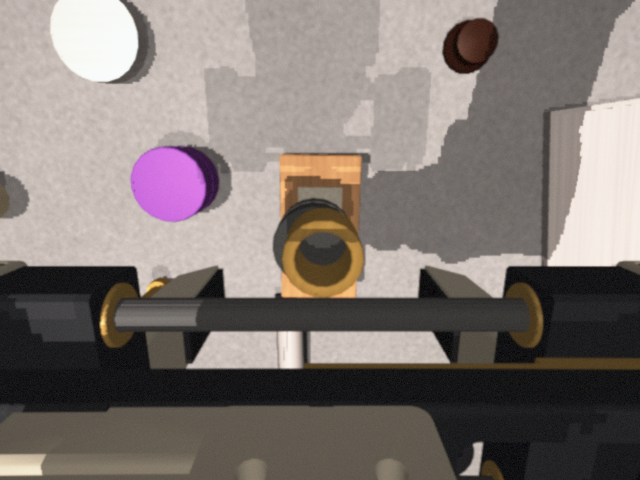

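The ring is at about (322,257) against the predicted (320,259). Descending and gripping.

```bash
python3 -m crank '[[1,0,0,-0.05,0],[1,0,0,-0.06,0],[1,0,0,-0.05,0],[1,0,0,-0.026,0],[1,0,0,0,0],[1,0,0,0,0],[0,0,0,0,0],[0,0,0,0,0]]' 25
python3 -m crank '[[0,0,0,0,0],[0,0,0,0,0],[0,0,0,0,0],[0,0,0,0,0],[0,0,0,0,0],[0,0,0,0,0],[0,0,0,0,0],[0,0,0,0,0]]' 25
```

```text
clock: 11.37
position: [0.4495, 0.0264, 0.1091]
ee_rot: [-0.003, 3.14, 0.001]
force: [-0.2, -0.3, 0.4]
width: 0.9
clock: 12.03
position: [0.4489, 0.0264, 0.1083]
ee_rot: [-0.003, 3.141, 0.0]
force: [-0.5, 0.3, 3.9]
width: 0.538
```

```bash
python3 -m crank '[[0,0,0,0.005,0],[0,0,0,0.01,0],[0,0,0,0.03,0],[0,0,0,0.04,0],[0,0,0,0.04,0],[0,0,0,0,0],[0,0,0,0,0],[0,0,0,0,0]]' 25
python3 - <<'E'
from h import *
snap('scene','s8');print(arm.observe()['position'],arm.observe()['width'])
im=cv2.imread('pics/s8.png'); cv2.imwrite('pics/s8c.png',cv2.resize(im[140:300,280:440],(600,600)))
E
```

```text
clock: 12.7
position: [0.4484, 0.0264, 0.1576]
ee_rot: [0.003, -3.141, 0.0]
force: [-0.1, -0.1, -2.7]
width: 0.537
[0.44822823 0.02634145 0.15737478] 0.5371063044038956
```

View pics/s8c.png

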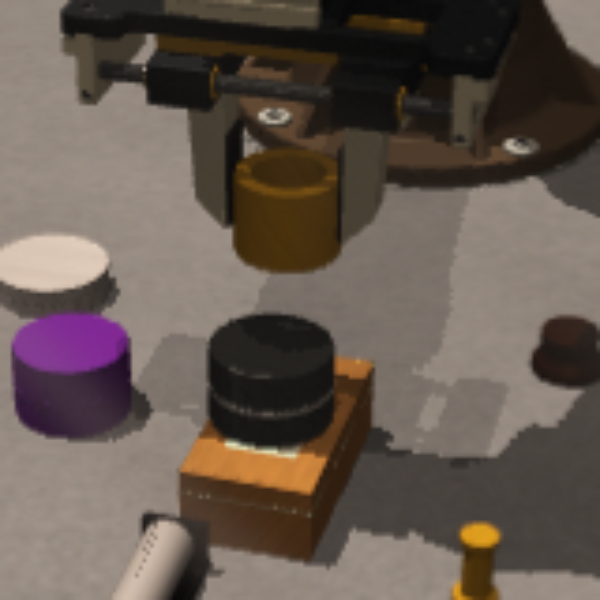

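Collar held. Moving over the post.

```bash
python3 -m crank '[[0,0.02,0.026,0,0],[0,0.039,0.052,0,0],[0,0.053,0.07,0,0],[0,0.053,0.07,0,0],[0,0.053,0.07,0,0],[0,0.053,0.07,0,0],[0,0.053,0.07,0,0],[0,0.039,0.052,0,0]]'
python3 -m crank '[[0,0.027,0.039,0,0],[0,0,0,0,0],[0,0,0,0,0],[0,0,0,0,0],[0,0,0,0,0],[0,0,0,0,0],[0,0,0,0,0],[0,0,0,0,0]]'
python3 - <<'E'
from h import *
np.set_printoptions(precision=4,suppress=True)
_,c=snap('scene','s9');_,cw=snap('wrist','w9');print(arm.observe()['position'],arm.observe()['ee_rot'])
_,c0=load('scene0');print('scene post top',ray(c0,(463.5,313),.062),'base',ray(c0,(461,342),.008))
print(proj(cw,[(.605,.234,.064),(.605,.234,.008)]))
im=cv2.imread('pics/s9.png'); im2=cv2.imread('pics/w9.png'); cv2.imwrite('pics/s9c.png',np.hstack([cv2.resize(im[200:380,380:560],(400,400)),cv2.resize(im2[150:310,240:400],(400,400))]))
E
```

```text
clock: 13.42
position: [0.5951, 0.2225, 0.1568]
ee_rot: [0.006, -3.141, -0.001]
force: [1.5, 0.6, -2.1]
width: 0.536
clock: 14.08
position: [0.6048, 0.2335, 0.1584]
ee_rot: [-0.002, 3.141, 0.0]
force: [-0.7, -0.7, -2.3]
width: 0.535
[0.6048 0.2337 0.1583] [-0.0023  3.1414  0.0003]
scene post top [0.6024 0.2339 0.062 ] base [0.6056 0.2364 0.008 ]
[[321.1466 243.1555]
 [321.1569 224.4676]]
```

View pics/s9c.png

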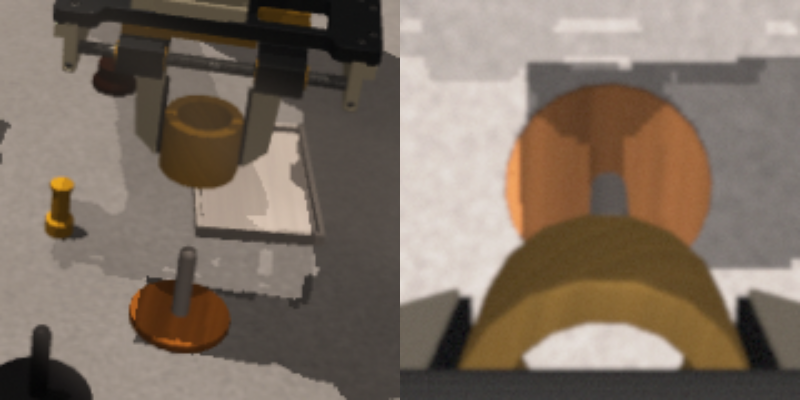

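Wooden base and post are confirmed beneath the collar, with the post column at about 323. Descending.

```bash
python3 -m crank '[[0,0,0.003,-0.03,0],[0,0,0,-0.05,0],[0,0,0,-0.05,0],[0,0,0,-0.05,0],[0,0,0,-0.05,0],[0,0,0,-0.045,0],[0,0,0,-0.02,0],[0,0,0,0,0]]'
python3 -m crank '[[0,0,0,-0.004,0],[0,0,0,-0.004,0],[0,0,0,0,0],[0,0,0,0,0],[0,0,0,0,0],[0,0,0,0,0],[0,0,0,0,0],[0,0,0,0,0]]'
```

```text
clock: 14.85
position: [0.6036, 0.2348, 0.0379]
ee_rot: [0.003, -3.139, 0.002]
force: [-0.6, -0.5, -1.5]
width: 0.533
clock: 15.52
position: [0.6049, 0.2352, 0.0371]
ee_rot: [-0.003, 3.141, 0.0]
force: [0.2, 0.2, -2.0]
width: 0.538
```

```bash
python3 -m crank '[[0,0,0,-0.002,0],[0,0,0,-0.002,0],[0,0,0,0,0],[0,0,0,0,0],[0,0,0,0,0],[0,0,0,0,0],[0,0,0,0,0],[0,0,0,0,0]]'
```

```text
clock: 16.18
position: [0.6051, 0.2352, 0.0362]
ee_rot: [-0.003, 3.141, 0.001]
force: [-1.9, -1.6, 7.2]
width: 0.537
```

Contact made on the base. Opening and rising.

```bash
python3 -m crank '[[0,0,0,0.001,0],[0,0,0,0,0],[0.9,0,0,0,0],[0.9,0,0,0,0],[0.9,0,0,0,0],[0.9,0,0,0,0],[0.9,0,0,0,0],[0.9,0,0,0,0]]'
python3 -m crank '[[0.9,0,0,0.01,0],[0.9,0,0,0.03,0],[0.9,0,0,0.06,0],[1,0,0,0.08,0],[1,0,0,0.09,0],[1,0,0,0.07,0],[1,0,0,0,0],[1,0,0,0,0]]'
python3 - <<'E'
from h import *
snap('scene','s10');snap('top','t10');snap('wrist','w10')
print(arm.observe()['position'])
im=cv2.imread('pics/s10.png'); im2=cv2.imread('pics/w10.png'); cv2.imwrite('pics/s10c.png',np.hstack([cv2.resize(im[240:380,380:520],(400,400)),cv2.resize(im2[150:310,240:400],(400,400))]))
im=cv2.imread('pics/t10.png'); cv2.imwrite('pics/t10c.png',cv2.resize(im[250:345,245:340],(570,570),interpolation=cv2.INTER_CUBIC))
E
```

```text
clock: 16.85
position: [0.6048, 0.2352, 0.0356]
ee_rot: [0.003, -3.141, 0.0]
force: [0.2, 0.4, 0.1]
width: 0.884
clock: 17.52
position: [0.6061, 0.2356, 0.175]
ee_rot: [-0.003, 3.137, 0.004]
force: [-0.7, 0.4, -1.5]
width: 1.002
[0.6040985  0.23496607 0.17105236]
```

View pics/s10c.png

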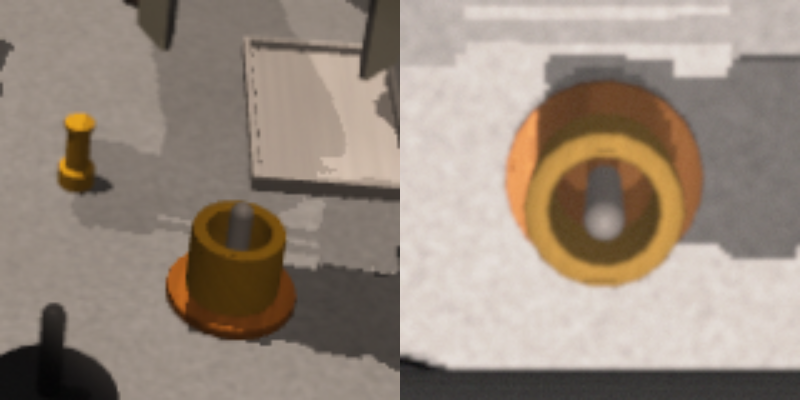

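View pics/t10c.png

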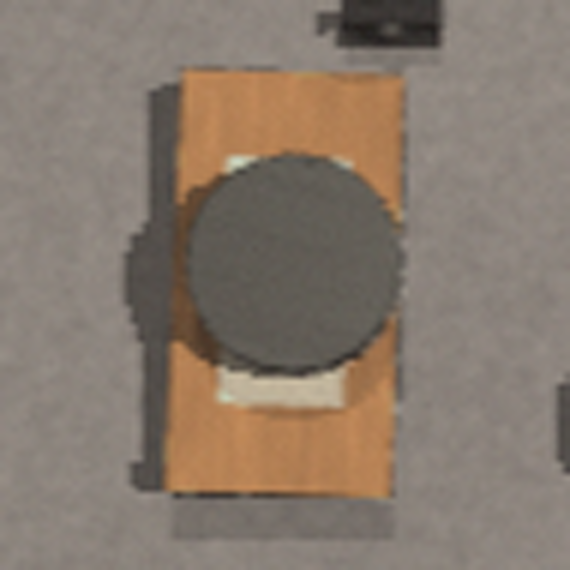

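Collar stands round the post. Next is the anvil.

```bash
python3 -m crank '[[1,-0.02,-0.028,0,0],[1,-0.04,-0.056,0,0],[1,-0.055,-0.079,0,0],[1,-0.055,-0.079,0,0],[1,-0.055,-0.079,0,0],[1,-0.055,-0.079,0,0],[1,-0.055,-0.079,0,0],[1,-0.04,-0.056,0,0]]' 40
python3 -m crank '[[1,-0.002,-0.004,-0.03,0],[1,0,0,0,0],[1,0,0,0,0],[1,0,0,0,0],[1,0,0,0,0],[1,0,0,0,0],[1,0,0,0,0],[1,0,0,0,0]]'
python3 - <<'E'
from h import *
im,c=load('t10');P=ray(c,(294.2,293.4),.08);print(P)
im,c=snap('wrist','w11');print(arm.observe()['position']);print(proj(c,[P,P+[.03,0,0],P+[0,.03,0],P-[0,.03,0]]))
E
```

```text
clock: 18.33
position: [0.4517, 0.0183, 0.1707]
ee_rot: [-0.0, -3.138, 0.002]
force: [0.0, -1.3, 0.0]
width: 0.999
clock: 19.0
position: [0.4542, 0.0199, 0.1598]
ee_rot: [-0.004, 3.142, 0.0]
force: [-0.6, 0.0, -0.5]
width: 1.002
[0.45432712 0.01907671 0.08      ]
[0.45415832 0.01983078 0.15977382]
[[319.26915666 249.27823514]
 [319.23360725 292.30398826]
 [365.72022256 249.3790105 ]
 [272.81506079 249.18301403]]
```

View pics/w11.png

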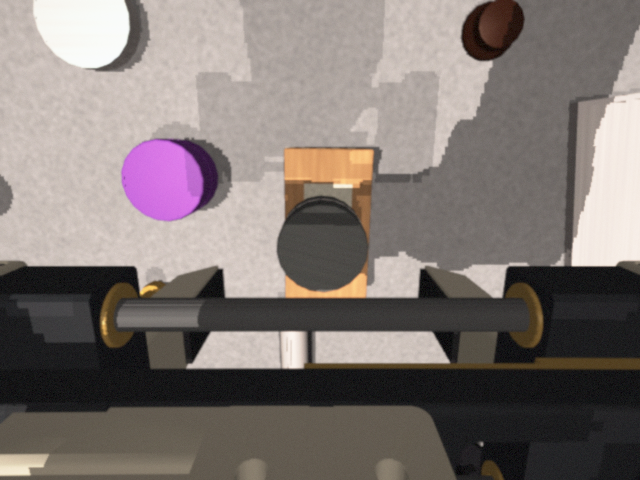

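```bash
python3 -m crank '[[1,0,0.002,-0.05,0],[1,0,0,-0.06,0],[1,0,0,-0.06,0],[1,0,0,-0.04,0],[1,0,0,-0.02,0],[1,0,0,0,0],[1,0,0,0,0],[0,0,0,0,0]]' 40
python3 -m crank '[[0,0,0,0,0],[0,0,0,0,0],[0,0,0,0,0],[0,0,0,0,0],[0,0,0,0,0],[0,0,0,0,0],[0,0,0,0,0],[0,0,0,0,0]]' 40
```

```text
clock: 19.72
position: [0.4547, 0.0204, 0.0686]
ee_rot: [-0.003, 3.14, 0.0]
force: [-0.1, 0.6, 0.9]
width: 0.966
clock: 20.38
position: [0.4542, 0.0205, 0.068]
ee_rot: [-0.003, 3.141, 0.0]
force: [-1.8, 0.4, 6.1]
width: 0.652
```

```bash
python3 -m crank '[[0,0,0,0.005,0],[0,0,0,0.01,0],[0,0,0,0.03,0],[0,0,0,0.04,0],[0,0,0,0.03,0],[0,0,0,0,0],[0,0,0,0,0],[0,0,0,0,0]]' 40
python3 - <<'E'
from h import *
snap('scene','s12');print(arm.observe()['position'],arm.observe()['width'])
im=cv2.imread('pics/s12.png'); cv2.imwrite('pics/s12c.png',cv2.resize(im[140:300,280:440],(600,600)))
E
```

```text
clock: 21.05
position: [0.4534, 0.0203, 0.1131]
ee_rot: [0.003, -3.14, 0.0]
force: [0.1, 0.4, -7.0]
width: 0.646
[0.45324231 0.02029029 0.11292765] 0.6438329852985057
```

View pics/s12c.png

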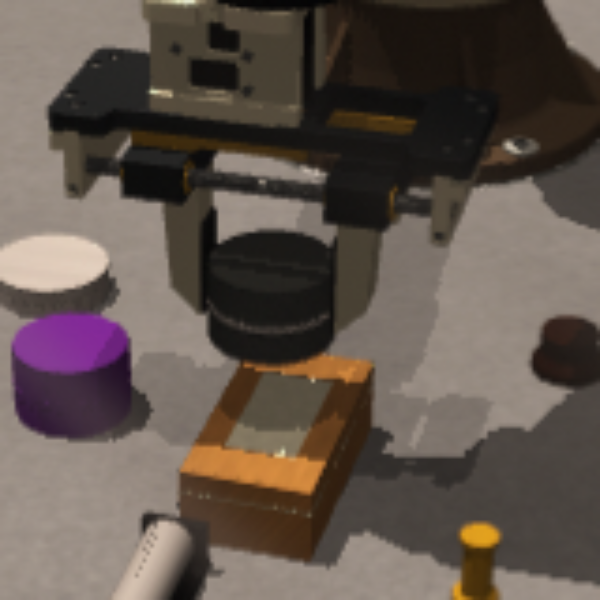

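```bash
python3 -m crank '[[0,0.02,-0.035,0.025,0],[0,0.035,-0.07,0.025,0],[0,0.045,-0.085,0,0],[0,0.045,-0.085,0,0],[0,0.045,-0.085,0,0],[0,0.045,-0.085,0,0],[0,0.045,-0.085,0,0],[0,0.045,-0.085,0,0]]'
python3 -m crank '[[0,0.035,-0.07,0,0],[0,0.02,-0.04,0,0],[0,0.01,-0.016,0,0],[0,0,0,0,0],[0,0,0,0,0],[0,0,0,0,0],[0,0,0,0,0],[0,0,0,0,0]]'
python3 - <<'E'
from h import *
np.set_printoptions(precision=4,suppress=True)
_,c=snap('scene','s13');_,cw=snap('wrist','w13');print(arm.observe()['position'],arm.observe()['ee_rot'])
_,c0=load('scene0');print('scene seat',ray(c0,(165,287),.014))
print(proj(cw,[(.609,-.276,.014),(.559,-.276,.014),(.609,-.226,.014),(.609,-.326,.014)]))
im=cv2.imread('pics/s13.png');cv2.imwrite('pics/s13c.png',cv2.resize(im[160:360,70:270],(600,600)))
E
```

```text
clock: 21.77
position: [0.5838, -0.2271, 0.1321]
ee_rot: [0.003, -3.139, -0.001]
force: [1.0, 0.6, -6.7]
width: 0.649
clock: 22.43
position: [0.6099, -0.2746, 0.1338]
ee_rot: [0.005, -3.141, -0.001]
force: [-0.1, -0.5, -5.2]
width: 0.647
[ 0.6101 -0.2751  0.134 ] [-0.0046  3.1414  0.0005]
scene seat [ 0.6125 -0.2736  0.014 ]
[[319.0879 232.1512]
 [319.176  164.7126]
 [385.4595 232.323 ]
 [252.6936 231.9785]]
```

View pics/w13.png

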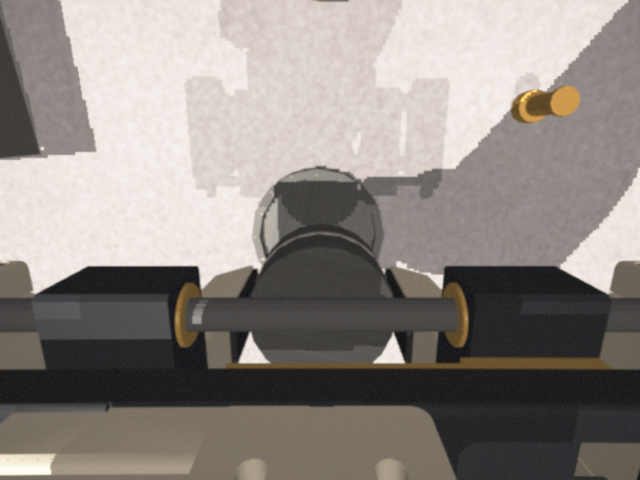

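View pics/s13c.png

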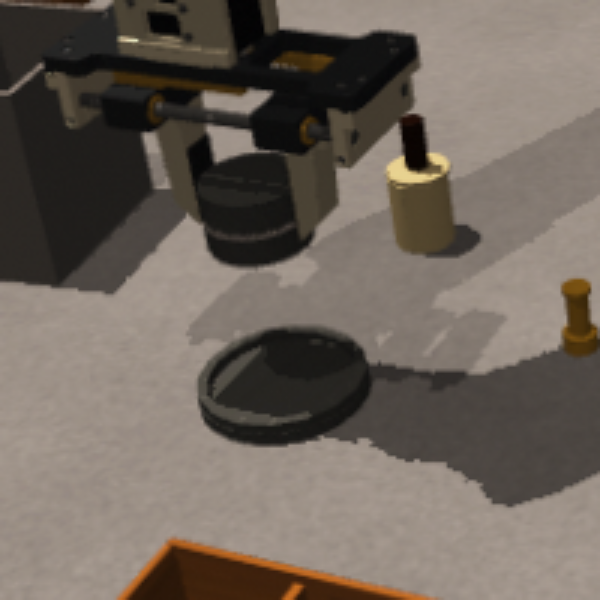

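Seat spans columns 252–384, centred under the anvil. Descending.

```bash
python3 -m crank '[[0,0,0,-0.03,0],[0,0,0,-0.05,0],[0,0,0,-0.05,0],[0,0,0,-0.05,0],[0,0,0,-0.035,0],[0,0,0,-0.02,0],[0,0,0,0,0],[0,0,0,0,0]]'
python3 -m crank '[[0,0,0,-0.004,0],[0,0,0,-0.003,0],[0,0,0,0,0],[0,0,0,0,0],[0,0,0,0,0],[0,0,0,0,0],[0,0,0,0,0],[0,0,0,0,0]]'
```

```text
clock: 23.2
position: [0.6102, -0.2762, 0.0398]
ee_rot: [-0.003, 3.142, -0.0]
force: [0.4, 0.1, -6.2]
width: 0.649
clock: 23.87
position: [0.61, -0.2761, 0.037]
ee_rot: [-0.003, 3.142, 0.0]
force: [0.5, 1.1, -6.6]
width: 0.644
```

```bash
python3 -m crank '[[0,0,0,-0.002,0],[0,0,0,-0.002,0],[0,0,0,0,0],[0,0,0,0,0],[0,0,0,0,0],[0,0,0,0,0],[0,0,0,0,0],[0,0,0,0,0]]'
```

```text
clock: 24.53
position: [0.6101, -0.2761, 0.0362]
ee_rot: [-0.003, 3.141, 0.0]
force: [-3.7, 2.8, 6.2]
width: 0.648
```

```bash
python3 -m crank '[[0,0,0,0.001,0],[0,0,0,0,0],[1,0,0,0,0],[1,0,0,0,0],[1,0,0,0,0],[1,0,0,0,0],[1,0,0,0,0],[1,0,0,0,0]]'
python3 -m crank '[[1,0,0,0.01,0],[1,0,0,0.03,0],[1,0,0,0.06,0],[1,0,0,0.08,0],[1,0,0,0.07,0],[1,0,0,0.03,0],[1,0,0,0,0],[1,0,0,0,0]]'
python3 - <<'E'
from h import *
snap('scene','s14');snap('top','t14');snap('wrist','w14')
print(arm.observe()['position'])
im=cv2.imread('pics/s14.png'); im2=cv2.imread('pics/w14.png'); cv2.imwrite('pics/s14c.png',np.hstack([cv2.resize(im[210:350,100:240],(400,400)),cv2.resize(im2[150:310,240:400],(400,400))]))
im=cv2.imread('pics/t14.png'); cv2.imwrite('pics/t14c.png',cv2.resize(im[250:345,245:340],(570,570),interpolation=cv2.INTER_CUBIC))
E
```

```text
clock: 25.2
position: [0.6101, -0.2761, 0.0357]
ee_rot: [-0.003, 3.142, -0.0]
force: [0.4, 1.1, 0.1]
width: 0.988
clock: 25.87
position: [0.6104, -0.2761, 0.1488]
ee_rot: [-0.003, 3.14, -0.001]
force: [-0.1, 0.7, -0.6]
width: 1.002
[ 0.60922021 -0.27556391  0.14637894]
```

View pics/s14c.png

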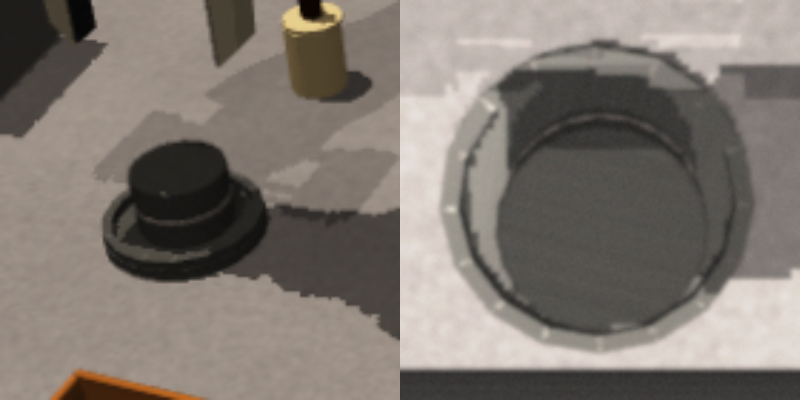

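View pics/t14c.png

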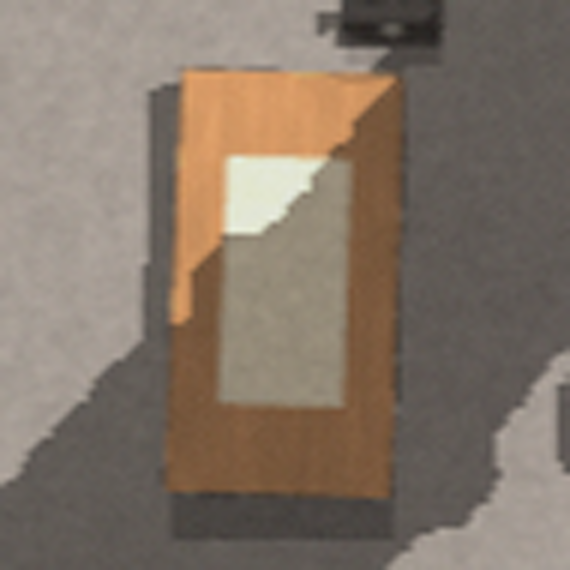

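Run:
```python
from h import *
np.set_printoptions(precision=4,suppress=True)
_,c=load('w14'); print(ray(c,(320.8,245.2),.048),ray(c,(318.8,228.8),.014))
_,c=load('t14')
Q=np.array([ray(c,(245+x/6,250+y/6),.04)[:2] for x,y in [(181,70),(404,74),(391,497),(165,491)]]);print(Q,Q.mean(0))
for a,b in [(0,3),(1,2),(0,1),(3,2)]:
    d=Q[a]-Q[b]; print(np.linalg.norm(d),np.degrees(np.arctan2(d[1],d[0])))
```

```text
[ 0.6121 -0.2754  0.048 ] [ 0.6087 -0.277   0.014 ]
[[ 0.5107  0.0545]
 [ 0.5105 -0.0094]
 [ 0.391  -0.0078]
 [ 0.3916  0.0557]] [0.451  0.0232]
0.11904276878893445 -0.5996884787224478
0.11956942775057511 -0.7661978984343704
0.06393203376758197 89.88805443924028
0.06358223516674998 89.4165993116694
```

```bash
python3 -m crank '[[1,-0.02,0.035,0,0],[1,-0.035,0.07,0,0],[1,-0.045,0.085,0,0],[1,-0.045,0.085,0,0],[1,-0.045,0.085,0,0],[1,-0.045,0.085,0,0],[1,-0.045,0.085,0,0],[1,-0.045,0.085,0,-0.01]]'
python3 -m crank '[[1,-0.035,0.07,0,0],[1,-0.025,0.04,0,0],[1,-0.01,0.022,0,0],[1,0,0,0,0],[1,0,0,0,0],[1,0,0,0,0],[1,0,0,0,0],[1,0,0,0,0]]'
python3 - <<'E'
from h import *
im,c=snap('wrist','w15');print(arm.observe()['position'],arm.observe()['ee_rot']);print(proj(c,[(.451,.0232,.04),(.511,.0225,.04),(.391,.024,.04)]))
E
```

```text
clock: 26.68
position: [0.4782, -0.0287, 0.1468]
ee_rot: [-0.013, -3.14, 0.0]
force: [0.2, 1.7, 0.0]
width: 1.002
clock: 27.35
position: [0.4525, 0.0215, 0.1476]
ee_rot: [0.017, 3.141, -0.001]
force: [-0.3, -0.5, -0.6]
width: 1.004
[0.45241621 0.02174707 0.14764495] [ 1.63917434e-02  3.14149340e+00 -4.78678893e-04]
[[323.02418717 235.68526644]
 [322.88486041 311.76055552]
 [323.33063957 150.12136803]]
```

View pics/w15.png

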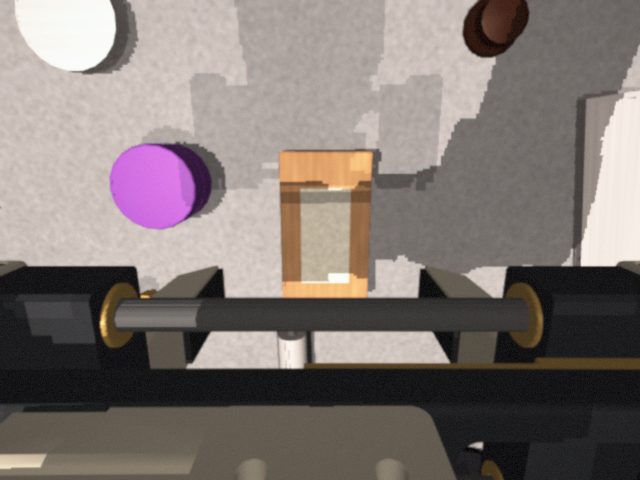

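```bash
python3 -m crank '[[1,-0.003,0.006,-0.05,0],[1,0,0,-0.07,0],[1,0,0,-0.07,0],[1,0,0,-0.06,0],[1,0,0,-0.03,0],[1,0,0,-0.014,0],[1,0,0,0,0],[1,0,0,0,0]]' 30
python3 -m crank '[[0,0,0,0,0],[0,0,0,0,0],[0,0,0,0,0],[0,0,0,0,0],[0,0,0,0,0],[0,0,0,0,0],[0,0,0,0,0],[0,0,0,0,0]]' 30
```

```text
clock: 28.07
position: [0.4512, 0.0249, 0.0305]
ee_rot: [0.014, 3.141, -0.0]
force: [0.5, -0.4, 0.1]
width: 1.001
clock: 28.73
position: [0.4511, 0.0252, 0.0306]
ee_rot: [0.014, 3.141, 0.0]
force: [-0.5, 0.1, 7.5]
width: 0.695
```

```bash
python3 -m crank '[[0,0,0,0.005,0],[0,0,0,0.01,0],[0,0,0,0.03,0],[0,0,0,0.05,0],[0,0,0,0.05,0],[0,0,0,0,0],[0,0,0,0,0],[0,0,0,0,0]]' 30
python3 - <<'E'
from h import *
snap('scene','s16');print(arm.observe()['position'],arm.observe()['width'])
im=cv2.imread('pics/s16.png'); cv2.imwrite('pics/s16c.png',cv2.resize(im[140:300,280:440],(600,600)))
E
```

```text
clock: 29.4
position: [0.4504, 0.0253, 0.0877]
ee_rot: [-0.013, -3.141, -0.0]
force: [-0.1, -0.3, -3.1]
width: 0.696
[0.45012453 0.0251791  0.08741027] 0.6926235596044866
```

View pics/s16c.png

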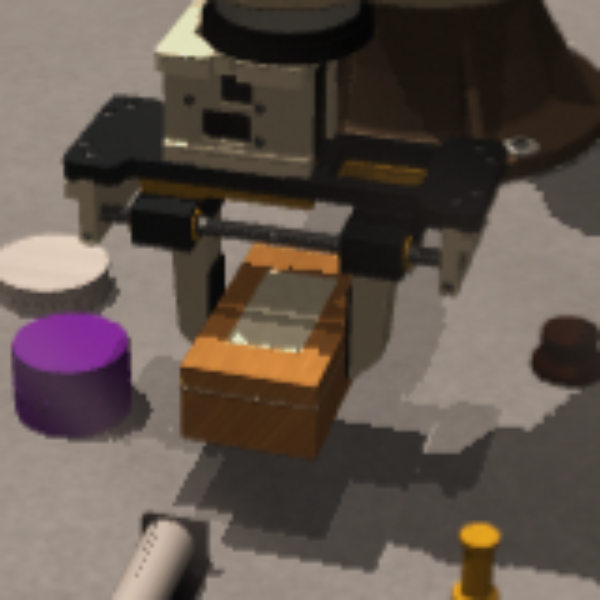

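```bash
python3 -m crank '[[0,0,0,0.04,0],[0,0,0,0.035,0],[0,-0.006,0.04,0,0],[0,-0.008,0.07,0,0],[0,-0.01,0.08,0,0],[0,-0.01,0.08,0,0.03],[0,-0.01,0.08,0,0.04],[0,-0.007,0.08,0,0.04]]'
python3 -m crank '[[0,-0.006,0.08,0,0.027],[0,-0.004,0.06,0,0],[0,0,0.03,0,0],[0,0,0.017,0,0],[0,0,0,0,0],[0,0,0,0,0],[0,0,0,0,0],[0,0,0,0,0]]'
python3 - <<'E'
from h import *
np.set_printoptions(precision=4,suppress=True)
_,c=snap('scene','s17');_,cw=snap('wrist','w17');print(arm.observe()['position'],arm.observe()['ee_rot'])
_,c0=load('scene0')
a=np.radians(7.6);R=np.array([[np.cos(a),-np.sin(a)],[np.sin(a),np.cos(a)]])
P=[np.r_[R@p+[.4257,.2718],.01] for p in [(.076,.048),(.076,-.048),(-.076,-.048),(-.076,.048)]]
print(proj(cw,P)); print(proj(c0,P))
E
```

```text
clock: 30.12
position: [0.4291, 0.1983, 0.117]
ee_rot: [0.17, -3.135, 0.002]
force: [0.5, -0.1, -3.0]
width: 0.694
clock: 30.78
position: [0.4267, 0.2702, 0.1181]
ee_rot: [0.208, -3.134, 0.001]
force: [-0.3, 0.0, -3.5]
width: 0.696
[0.4267 0.2708 0.1182] [ 0.209  -3.1346  0.0004]
[[384.4218 331.198 ]
 [260.4643 331.1682]
 [250.6815 126.5416]
 [394.4995 126.4876]]
[[524.3963 307.7351]
 [466.4531 303.0261]
 [463.9697 253.9639]
 [515.3437 257.858 ]]
```

View pics/w17.png

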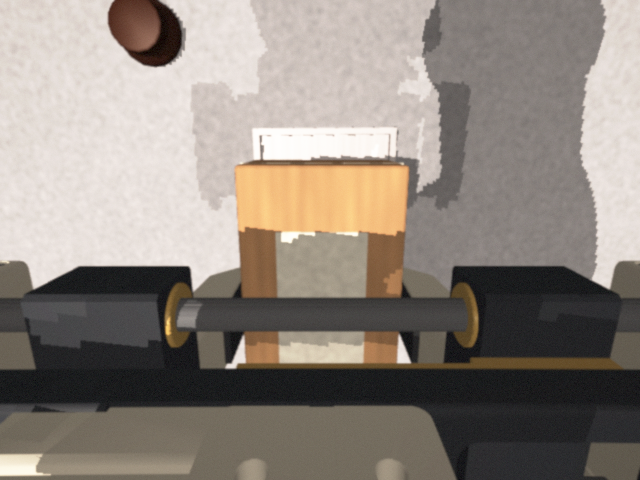

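View pics/s17.png

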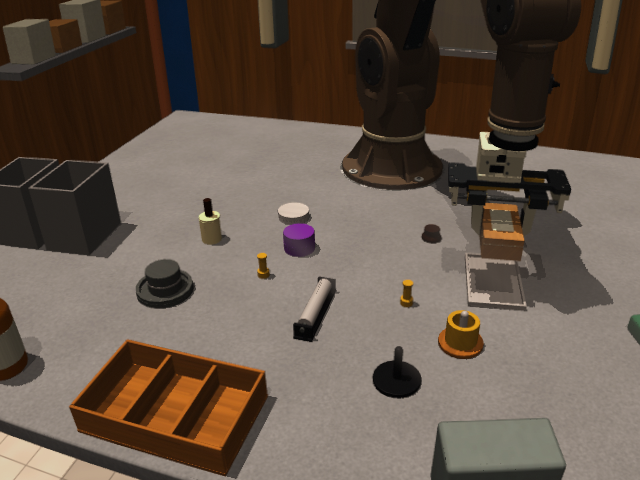

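The tray's far edge, (253–397, 128), is parallel to the carton's edge and 2–3 px right of centre. Shifting 2 mm in +y and lowering.

```bash
python3 -m crank '[[0,0,0.005,-0.03,0],[0,0,0,-0.05,0],[0,0,0,-0.05,0],[0,0,0,-0.04,0],[0,0,0,-0.02,0],[0,0,0,-0.01,0],[0,0,0,0,0],[0,0,0,0,0]]'
python3 -m crank '[[0,0,0,-0.003,0],[0,0,0,-0.003,0],[0,0,0,0,0],[0,0,0,0,0],[0,0,0,0,0],[0,0,0,0,0],[0,0,0,0,0],[0,0,0,0,0]]'
```

```text
clock: 31.55
position: [0.4268, 0.274, 0.0387]
ee_rot: [-0.211, 3.134, 0.001]
force: [0.6, 0.3, -2.1]
width: 0.697
clock: 32.22
position: [0.4264, 0.274, 0.0358]
ee_rot: [-0.212, 3.134, 0.0]
force: [0.4, 1.1, -1.5]
width: 0.697
```

```bash
python3 -m crank '[[0,0,0,-0.002,0],[0,0,0,-0.002,0],[0,0,0,0,0],[0,0,0,0,0],[0,0,0,0,0],[0,0,0,0,0],[0,0,0,0,0],[0,0,0,0,0]]'
python3 - <<'E'
from h import *
snap('wrist','w18')
E
```

```text
clock: 32.88
position: [0.4265, 0.274, 0.0346]
ee_rot: [-0.212, 3.134, 0.0]
force: [-1.7, -0.4, 5.6]
width: 0.697
```

View pics/w18.png

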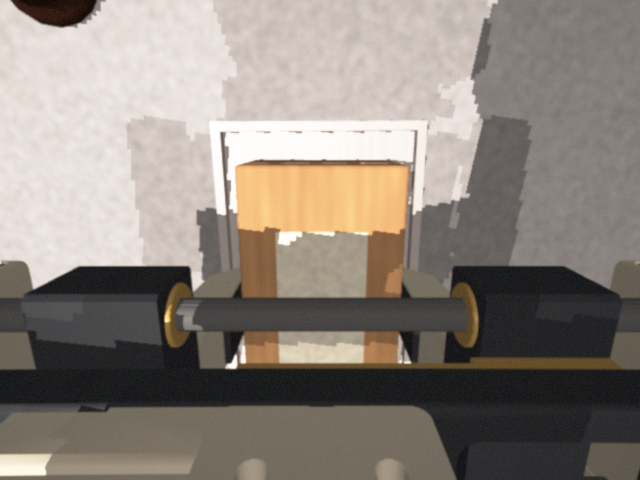

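Carton is on the floor, centred: tray columns 210–427, carton 237–407. Releasing.

```bash
python3 -m crank '[[0,0,0,0.001,0],[0,0,0,0,0],[1,0,0,0,0],[1,0,0,0,0],[1,0,0,0,0],[1,0,0,0,0],[1,0,0,0,0],[1,0,0,0,0]]'
python3 -m crank '[[1,0,0,0.01,0],[1,0,0,0.03,0],[1,0,0,0.06,0],[1,0,0,0.08,0],[1,0,0,0.08,0],[1,0,0,0.08,0],[1,0,0,0.04,0],[1,0,0,0,0]]'
python3 -m crank '[[1,-0.02,-0.05,0,0],[1,-0.02,-0.08,0,0],[1,0,-0.09,0,0],[1,0,-0.09,0,0],[1,0,-0.08,0,0],[1,0,-0.04,0,0],[1,0,0,0,0],[1,0,0,0,0]]'
python3 - <<'E'
from h import *
snap('scene','s19');snap('top','t19')
E
```

```text
clock: 33.6
position: [0.4264, 0.274, 0.0345]
ee_rot: [0.212, -3.134, -0.0]
force: [-0.2, -0.8, 0.8]
width: 0.996
clock: 34.27
position: [0.4282, 0.2751, 0.1907]
ee_rot: [-0.211, 3.129, 0.007]
force: [0.5, 0.3, -0.7]
width: 1.006
clock: 34.93
position: [0.4101, 0.1013, 0.1863]
ee_rot: [0.208, -3.134, -0.0]
force: [-0.1, 0.6, 0.7]
width: 0.999
```

View pics/s19.png

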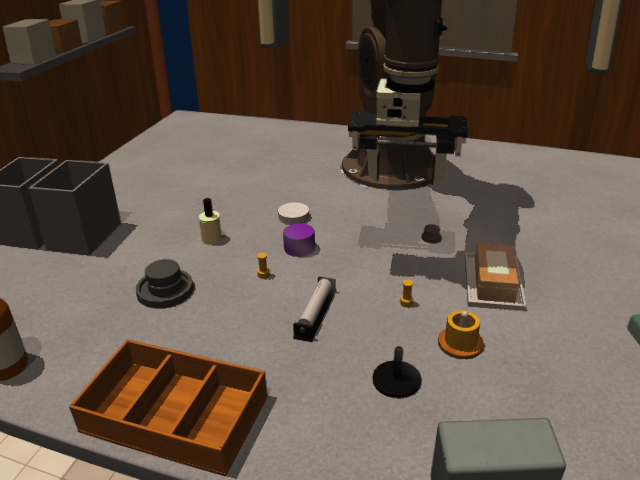

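View pics/t19.png

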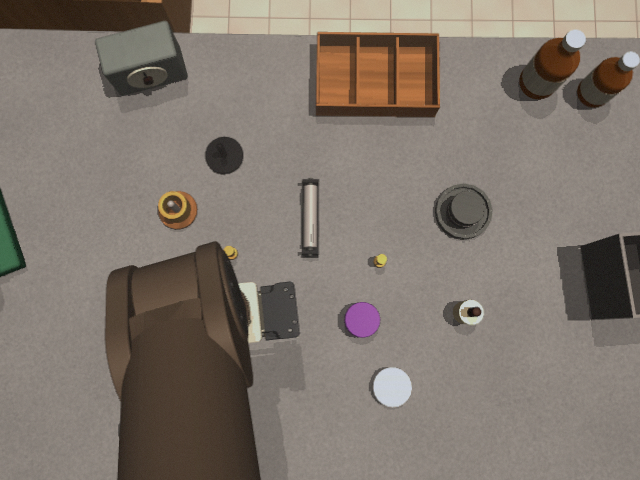

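The scene view shows the lid on the cup (209,222), the collar on the post (462,330), the anvil in the seat (163,280) and the carton in the tray (496,273). The punches are at (263,265) and (407,293), the same as at the start. Handing in.

```bash
python3 -m crank '[[1,0,0,0,0],[1,0,0,0,0],[1,0,0,0,0],[1,0,0,0,0],[1,0,0,0,0],[1,0,0,0,0],[1,0,0,0,0],[1,0,0,0,0]]'
python3 - <<'E'
from h import *
print(arm.observe()['dq'],arm.observe()['force']); print(arm.sign_off())
E
```

```text
clock: 35.7
position: [0.4104, 0.102, 0.1865]
ee_rot: [0.212, -3.134, -0.0]
force: [-0.1, 0.3, 0.4]
width: 1.003
[-2.43090118e-04 -5.06088092e-04  1.37802451e-03  1.48216287e-03
 -1.17838747e-04  8.39822325e-04 -8.97855641e-05] [-0.09231359  0.28892189  0.40321587]
the job is handed in; nothing more can be done
None
```

I took the stack apart from the top down, letting go of each part before taking the next. The lid went on the cup, the collar over the wooden-based post, the anvil in its seat and the carton in the tray. I handed in at about 36 s of the 120 s allowed; no verdict was reported.

- **Placement:** in the last pictures all four parts were upright and let go, with the arm clear. Two offsets were measured by camera ray. The lid's target was centred on the cup to about 1 mm before it was lowered, and the anvil sat about 3–4 mm from the seat's centre.
- **Punches:** in the scene view both stood at their starting pixels. They were judged by eye, not by a distance measurement.
- **Carton in the tray:** the top camera's view of the tray was blocked by the arm at the end. Its fit rests on the wrist view just before release and the final scene view.
- **Disagreements:** the images showed the carton and tray lying lengthwise along world x, not y as described. I followed the images. The top and scene cameras differed by up to about 6 mm on the lid's handle at the start. The wrist camera agreed with the top one there, within about 2 mm.

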